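Drag the hot pot lid onto the heat plate with the pull hook

ROBOT

A 6-joint arm with a two-finger parallel gripper is mounted at the origin on the work surface. World frame = base frame: x ahead of the robot, y to its left, z up, the work surface at z = 0. Lengths are in m, angles in degrees, forces in N, time in s.
With the tool pointing down it reaches from about 0.325 to 0.75 m from the base axis. Payload 7.6 kg.
Tool frame: the origin (TCP) lies midway between the tips of the shut fingers; the grasp point (between the pads) lies manip.grasp_offset behind it (manip.grasp_offset is the distance from the TCP to the grasp point, in m); z points along the fingers, y is the line along which they close (so a half turn about z gives the same grasp; the last joint's range is limited). The gripper opens to 85 mm and grips with 20 to 120 N. Pads are 22 mm wide; open, the fingers measure 114 mm over their backs; the gripper's body (76 mm by 85 mm) begins 54 mm behind the grasp point. The pads swing forward as they close: fully open they stand 13 mm farther back than shut.
Start: joints at [67.248, 2.991, 80.254, -0, 96.75, -4.028], TCP at [0.169, 0.497, 0.231] pointing down, gripper open.
Joint ranges: [-166.34, 166.34], [-52.06, 124.39], [6.96, 135.62], [-60.46, 240.46], [14.63, 156.25], [-167.68, 167.68]. Speed limits (degrees/s): [147.25, 147.25, 172.46, 180, 180, 180].

INTERFACE

Orientations are given as [roll, pitch, yaw] about the fixed x, y, z axes, in that order (R = Rz(yaw) Ry(pitch) Rx(roll)).
In Python, from station import sensors, cams, order, manip gives the robot as it stands. The module is installed in compiled form; this text tells all that it offers.
- The arm moves only by the tool carry_out, never from a script. Its argument "commands" is a list of rows, each a list of 3 entries, a list of its own where there are three numbers: the shift along the tool's x, y, z each as a share of 20 cm, from -1 to 1, then the turn, a rotation vector about the tool's x, y, z each as a share of 30 degrees, from -1 to 1, then the closure, from 0 (fully open) to 1 (shut). In form: [[[x, y, z], [wx, wy, wz], claw], ...]. A call has exactly 5 rows; each row is the pose to reach, as a shift and turn from the pose commanded when the call began, along the tool's axes at that moment; what a row does not reach only later rows make up. A row lasts 1/12 s, in which the tool goes at most 41.7 mm and 7.16 degrees, less where a joint would pass 70% of its speed; a pose out of reach is approached as far as the arm can. A call with a number of a shift or a turn outside -1 to 1 is refused whole. A call with a gripper value outside its range is refused whole. The fingers move at their own pace and stop on an object; the grip force is fixed at half the most. Time passes only in rows, so rows that repeat a pose let the fingers close, or fill a call up. It gives the time, the measured TCP pose, the force, the opening and the grip force at its end, in the units of the state.
- sensors.observe(): the state, without advancing time (a new reading comes with each control period).
- cams.camera(name): name is "side" or "top" or "wrist"; returns the picture (400x640x3 uint8, red, green, blue); there is no depth.
- cams.camera_params(name): a dict with "camera_matrix" (3x3 intrinsics, pixels), "cam_to_world" (4x4, takes a point from camera to world coordinates); the wrist camera has in their place "hand_eye" (4x4, takes a point from camera to tool coordinates, whose origin is the TCP and whose axes are the flange's). Camera axes: x right, y down, z forward; pixel columns grow to the right and rows downward; lengths in m; the calibration is good to about 2 mm. The wrist camera is an equidistant fisheye: a pixel r from the principal point sees the ray r / f radians off the axis. A picture is of the moment at which its call begins: read the wrist's pose just before it. camera_params takes no time and is no camera call.
- order.hand_in(): hands the job in; it is judged then, once.
Trained networks look in the newest picture that a camera, given by its name, has taken for a name from the list of things; names that differ only in an ending like _2 or _b are one class to them, and where a whole thing is asked for, a point or a joint stands for the part that bears it (a point fixed in the world has none). Each returns a list of dicts, best first, with "p" (0 to 1); they miss things now and then, are a little off and sometimes report something else, mostly with a low value. They report only what shows in the picture. A call takes as long as a camera call. They do not tell look-alikes from the thing itself.
- cams.silhouettes(camera, query): "region" (400x640 bool, what is visible of it).
- cams.mark_of(camera, query): "location" ([x, y, z] in m, in the coordinates of the camera as it stood for that picture, good to about 4 mm: a listed point, or the origin of a listed thing).
The state is a dict: "time": time; "joint_positions": joint angles; "qd": joint speeds; "tau": joint torques, N m; "eef_pos": TCP position; "eef_rot": TCP orientation; "wrist_force": force on the tool from outside, world axes, zero at the start; "torque": the same for the moment, N m; "gripper_width": finger opening in m; "finger_force": force on a finger pad.
Only numpy, scipy, OpenCV 4.12 (cv2) and the standard library are available. Lean on these libraries where they do the work, as an engineer would, in place of code of your own. Each camera call takes 0.05 s, during which the arm holds its last target. There are 200 camera calls.

TASK

The iron pot lid with the arch-shaped handle is too hot to touch: pick up the pull hook by its wooden handle, hook its blade behind the lid's arch and drag the lid along the worktop, without lifting it, until the whole lid is on the square steel heat plate. Then stand the hook back on the worktop, upright on its blade and foot and not touching the lid, and let go. Never touch the hot lid with the gripper, and leave the other lid, the one with the round knob, where it is.

Things in the scene. Friction and masses are not known exactly. Their poses are not given: they have to be found in the camera images.
- hook: Pull hook, stands blade down. Origin: on the worktop under mid-handle; x along the shaft to the blade. Wooden handle: x -45..45, 22 wide in y, z 24..48 mm; grip its middle from above across y. Steel shaft (14 wide, z 38..44) runs on to an upright blade 26 wide in y, near face x = 110, far face 116, z 0..44: 38 mm clear under the shaft. Foot plate at x = -48, 44 wide, z 0..44. 160 g.
- lid: Hot lid: round dark iron pot lid, 140 mm across, 0.6 kg, flat, with a steel arch handle. Origin: centre of its underside, z up; top 6 mm high at the rim, 14 in the middle. Arch over the centre: 8 mm round bar along y, level top at z 34..42 for y -28..28, legs at y = -36 and 36. x points through the arch, away from the robot within 15 deg. Slides on the worktop at a few newtons.
- plate: Heat plate: square steel plate, 200 x 200 mm, let flush into the worktop (no step; things slide onto it freely) nearer to the robot than the hot lid. Origin: its centre, at worktop height; x and y along its edges.
- knob_lid: Another dark iron lid of the same size (140 mm across, 14 mm high in the middle), beside the hot lid, but with a round steel knob (34 mm across, top at 41 mm) in place of the arch. Origin: centre of its underside. To be left alone.
There are look-alikes about, which are no part of the job. What is shaped like the hook but purple or red is not meant.

How it is judged (in metres and radians):
On the way, in this order (a step that is already met when the one before it is completed fails the run):
1. the hook is picked up (height (world z) of hook above 0.012 m), for 0.2 s.
2. the blade is behind the hot lid's arch: arch on its handle side, within 60 mm and at most 35 mm off to the side, and the blade's lower edge below the top of the arch (x of lid in the frame of hook between 0.05 and 0.112 m and y of lid in the frame of hook between -0.035 and 0.035 m and z of lid in the frame of hook between -0.04 and 0 m), for 0.1 s.
3. the whole lid is over the plate (its centre within 30 mm of the plate's centre along both edges of the plate) (x of lid in the frame of plate between -0.03 and 0.03 m and y of lid in the frame of plate between -0.03 and 0.03 m), for 0.2 s.
At the end, for the whole second after the job is handed in: The hot lid lies flat and still, wholly on the plate (centre within 30 mm of the plate's along both plate edges); the hook stands still and upright (0.2 rad) on the worktop (origin within 8 mm of its height), not touching the hot lid; the knob lid is within 20 mm of its start (all of step 3 and linear speed of each of lid, hook below 0.01 m/s and angle between lid's own z axis and vertical below 0.1 rad and height (world z) of lid below 0.005 m and angle between hook's own z axis and vertical below 0.2 rad and height (world z) of hook between -0.005 and 0.008 m and contact force between hook and lid below 0.2 N and distance of knob_lid from where it was at the start of the episode below 0.02 m).
It fails at once if the gripper or arm touches the hot lid (contact force between any of the fingers, the arm and lid above 1 N).
It fails at once if the hot lid is lifted or tipped (more than 20 mm or 0.3 rad) (height (world z) of lid above 0.02 m or angle between lid's own z axis and vertical above 0.3 rad).
It fails at once if the knob lid is moved more than 20 mm (distance of knob_lid from where it was at the start of the episode above 0.02 m).
It also fails if it takes over 58 s, if anything falls off the work surface, if the arm or the gripper's body presses on something with over 40 N, if the wrist force passes 120 N, or if a joint passes its speed limit or range.

## Working session

There is one attempt and no reset: what is moved stays moved. The work goes in short steps, Python scripts to look and compute and a tool call to move; the robot and the scene stay as the last step left them, time stands still between calls to the robot, and variables do not carry over. Pictures are saved under pics/ and viewed, at most 10 in all, crops included, and the job is handed in when it is done.

Besides the shell and the picture viewer there is one more tool, called after ">>>" in YAML: its name, and indented under it one key for each argument. carry_out: Moves the arm, as the interface text tells. Shift numbers are shares of 20 cm and turn numbers shares of 30 degrees, none past 1 either way. Its arguments: {"type":"object","properties":{"commands":{"type":"array"}},"required":["commands"]}

```bash
mkdir -p pics
cat > h.py <<'E'
import numpy as np, cv2
from station import sensors, cams, order, manip
def world(cam,loc):
    T=np.array(cams.camera_params(cam)["cam_to_world"]); return (T@np.r_[loc,1])[:3]
def pix2z(cam,u,v,z):
    p=cams.camera_params(cam);K=np.array(p["camera_matrix"]);T=np.array(p["cam_to_world"])
    d=T[:3,:3]@np.linalg.solve(K,[u,v,1]);o=T[:3,3];return o+d*(z-o[2])/d[2]
def proj(cam,P):
    p=cams.camera_params(cam);K=np.array(p["camera_matrix"]);T=np.array(p["cam_to_world"])
    c=np.linalg.inv(T)@np.r_[P,1];q=K@c[:3];return q[:2]/q[2]
def save(cam,name):
    im=cams.camera(cam);cv2.imwrite("pics/"+name,im[...,::-1]);return im
E
python3 - <<'E'
from h import *
np.set_printoptions(precision=4,suppress=True)
print(manip.grasp_offset,sensors.observe())
for c in("top","side"):
    save(c,c+"1.png")
    for q in("hook","lid","plate","knob_lid"):
        for r in cams.mark_of(c,q)[:4]:
            w=world(c,r["location"]);print(c,q,round(r["p"],2),w,proj(c,w))
E
```

```text
0.0187 {'time': 0.0, 'joint_positions': array([67.2476,  3.0269, 80.3142, -0.0006, 96.7495, -4.0256]), 'qd': array([-0.119 , -0.0433, -0.029 , -0.0145, -0.025 , -0.037 ]), 'tau': array([ -0.0015, -38.1676, -36.0179,  -0.0004,   0.0065,  -0.    ]), 'eef_pos': array([0.1684, 0.4969, 0.2305]), 'eef_rot': array([-179.9096,   -0.0057,  161.2731]), 'wrist_force': array([0.572 , 1.3149, 0.0305]), 'torque': array([ 0.1092, -0.0261, -0.012 ]), 'finger_force': 0.0, 'gripper_width': 0.08523713096832047}
top hook 0.97 [ 0.4764 -0.4006  0.0006] [435.432  203.0344]
top hook 0.66 [ 0.2647 -0.4287 -0.0009] [445.7245 267.8403]
top hook 0.59 [ 0.4644 -0.2654 -0.001 ] [394.4267 206.273 ]
top lid 0.78 [ 0.6898  0.1192 -0.0033] [279.6207 139.1689]
top plate 0.76 [ 0.5685  0.0783 -0.0019] [291.0357 174.3921]
top knob_lid 0.65 [ 0.6767 -0.1007  0.0002] [344.6969 143.2807]
side hook 0.94 [ 0.4805 -0.4023 -0.0003] [330.527  323.1331]
side hook 0.91 [ 0.2664 -0.4272 -0.0032] [232.9978 350.4984]
side hook 0.86 [ 0.4699 -0.2617  0.0011] [314.4325 274.2385]
side lid 0.69 [0.6922 0.1135 0.0018] [360.9421 175.5258]
side lid 0.51 [ 0.5703  0.0791 -0.0022] [326.4367 187.2372]
side plate 0.79 [ 0.5691  0.0792 -0.0016] [326.0637 187.1059]
side plate 0.42 [ 0.4751 -0.4009 -0.0039] [327.9796 323.88  ]
side knob_lid 0.78 [ 0.6769 -0.1037 -0.0025] [376.1029 221.707 ]
```

View pics/top1.png

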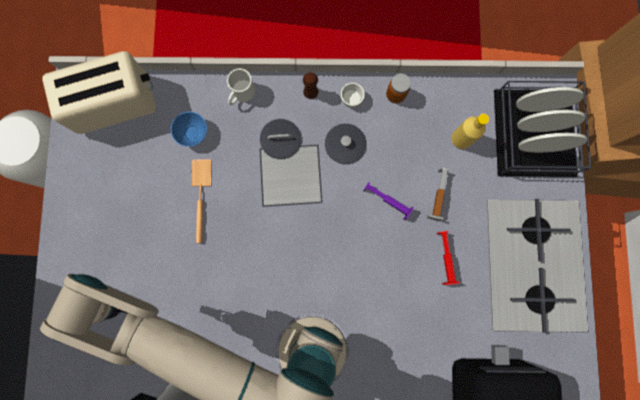

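View pics/side1.png

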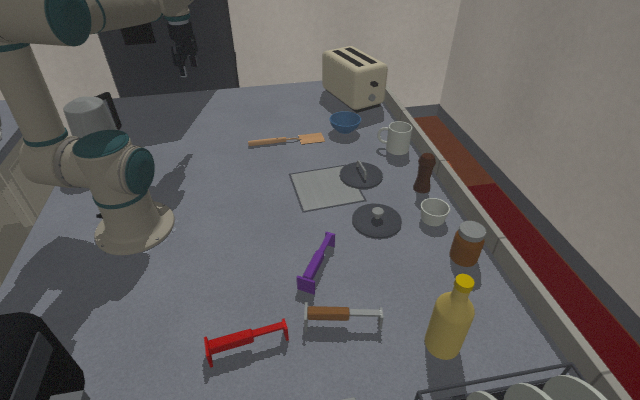

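Candidates for the hook: the wooden-handled one with steel shaft at top (438,195), the purple one at (390,200) and the red one at (448,260). The spatula at (200,205) also has a wooden handle. I choose (438,195). The hot lid, with a bar-like arch, is at (281,138). The knob lid is at (346,143) and the plate at (291,175). Next I check the choice in a close crop and measure the yaws.

Run:
```python
from h import *
np.set_printoptions(precision=4,suppress=True)
im=cams.camera("top")
a=cv2.resize(im[160:230,400:470],(400,400),interpolation=cv2.INTER_CUBIC)
b=cv2.resize(im[115:215,250:350],(400,400),interpolation=cv2.INTER_CUBIC)
cv2.imwrite("pics/c1.png",np.hstack([a,b])[...,::-1])
for c in("top","side"):
    if c=="side": cams.camera(c)
    for q,z in(("hook",.04),("plate",0)):
        for r in cams.silhouettes(c,q)[:3]:
            v,u=np.nonzero(r["region"]);P=np.array([pix2z(c,x,y,z)[:2] for x,y in zip(u,v)])
            rect=cv2.minAreaRect((P*1000).astype(np.float32))
            w,V=np.linalg.eigh(np.cov(P.T));d=V[:,1]
            print(c,q,r["p"],u.mean(),v.mean(),rect,P.mean(0),np.degrees(np.arctan2(d[1],d[0])))
    for r in cams.silhouettes(c,"lid")[:2]+cams.silhouettes(c,"knob_lid")[:1]:
        v,u=np.nonzero(r["region"]);P=np.array([pix2z(c,x,y,.006)[:2] for x,y in zip(u,v)])
        print(c,"lid",r["p"],u.mean(),v.mean(),P.mean(0),P.min(0),P.max(0))
```

```text
top hook 0.83 392.1111111111111 202.17378917378917 ((473.5126037597656, -234.06378173828125), (166.32327270507812, 44.073482513427734), 60.783164978027344) [ 0.472 -0.251] 56.23540147057648
top hook 0.81 439.2172619047619 197.08333333333334 ((501.2161865234375, -399.5595703125), (39.10540008544922, 170.71983337402344), 81.33098602294922) [ 0.4903 -0.4031] 167.87751101657386
top hook 0.62 448.1832884097035 261.10512129380055 ((297.4913024902344, -425.274169921875), (162.6006317138672, 28.978084564208984), 6.540363311767578) [ 0.2858 -0.4257] -172.46232443629543Traceback (most recent call last):
  File "<stdin>", line 11, in <module>
  File "h.py", line 6, in pix2z
    p=cams.camera_params(cam);K=np.array(p["camera_matrix"]);T=np.array(p["cam_to_world"])
ValueError: time passes only in moves, steps and waits
```

View pics/c1.png

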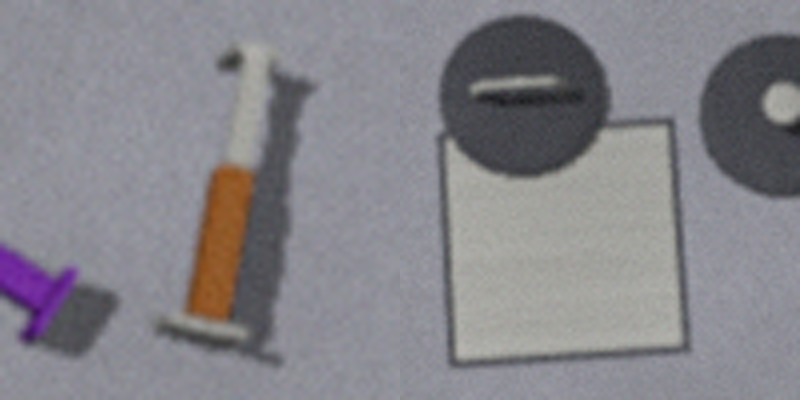

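The crop confirms the choice. The orange-brown wooden handle runs from px (437,216) to (441,189), with a steel shaft up to the blade at (445,170). The arch bar runs from (268,137.5) to (290,135), and the plate corners show clearly.

```bash
sed -i 's/^def world/from functools import lru_cache\nP_={}\ndef par(c):\n    if c not in P_: P_[c]=cams.camera_params(c)\n    return P_[c]\ndef world/; s/cams.camera_params(cam)/par(cam)/' h.py; sed -i 's/ P_\[c\]=par(cam)/ P_[c]=cams.camera_params(c)/' h.py
python3 - <<'E'
from h import *
np.set_printoptions(precision=4,suppress=True)
f=lambda u,v,z:pix2z("top",u,v,z)[:2]
a,b,c=f(436.6,215.7,.047),f(440.8,189.2,.047),f(444.6,169.6,.044)
yaw=lambda p,q:np.degrees(np.arctan2(*(q-p)[::-1]))
print("hook",a,b,c,(a+b)/2,np.linalg.norm(b-a),yaw(a,b),yaw(a,c))
l,r=f(268,137.5,.04),f(290,134.75,.04)
print("arch",l,r,(l+r)/2,np.linalg.norm(l-r),yaw(r,l)-90)
C=np.array([f(260,148.75,0),f(318,145,0),f(322,202.5,0),f(263,206.25,0)])
print("plate",C.mean(0),[(np.linalg.norm(C[i]-C[i-1]),yaw(C[i-1],C[i])) for i in range(4)])
print("lid",f(281.2,138.75,.006))
for c in("top","side"):
    cams.camera(c)
    for q,z in(("lid",.006),("knob_lid",.006),("hook",.04),("plate",0)):
        for s in cams.silhouettes(c,q)[:3]:
            v,u=np.nonzero(s["region"]);P=np.array([f_ for f_ in [pix2z(c,x,y,z)[:2] for x,y in zip(u,v)]])
            w,V=np.linalg.eigh(np.cov(P.T));d=V[:,1]
            print(c,q,round(s["p"],2),(P.min(0)+P.max(0))/2,P.max(0)-P.min(0),yaw(0*d,d))
E
```

```text
hook [ 0.4287 -0.3912] [ 0.5146 -0.407 ] [ 0.5798 -0.422 ] [ 0.4717 -0.3991] 0.08736104881508516 -10.432348525771502 -11.51520401891904
arch [0.6826 0.1538] [0.6926 0.0817] [0.6876 0.1177] 0.07284206714304563 7.935491966569799
plate [0.5648 0.0791] [(np.float64(0.1957436607555462), np.float64(4.500056969444934)), (np.float64(0.19558515237645288), np.float64(-85.61654574367782)), (np.float64(0.19614025206971092), np.float64(-175.57089430728388)), (np.float64(0.19534347599780033), np.float64(94.26703019005531))]
lid [0.6886 0.1131]
top lid 0.89 [0.6882 0.1172] [0.1388 0.1351] 159.94224602823405
top knob_lid 0.64 [ 0.6731 -0.1013] [0.1385 0.1345] 168.92834302197886
top hook 0.65 [ 0.4727 -0.2394] [0.1225 0.1571] 55.76673770039589
top hook 0.63 [ 0.5009 -0.3982] [0.1703 0.0721] 167.08216034529246
top hook 0.59 [ 0.2959 -0.4252] [0.1697 0.0649] -172.50028212332313
top plate 0.75 [0.5635 0.079 ] [0.2057 0.2098] 115.92432908102799
side lid 0.94 [0.6894 0.119 ] [0.1349 0.155 ] 83.51032086268559
side knob_lid 0.63 [ 0.6762 -0.1033] [0.1397 0.1422] 58.91521464935952
side hook 0.95 [ 0.503 -0.412] [0.1707 0.0869] 168.69057758205574
side hook 0.64 [ 0.4781 -0.2531] [0.1191 0.1856] 58.759114218708504
side hook 0.6 [ 0.2997 -0.4376] [0.1667 0.0716] -170.58607315892613
side plate 0.93 [0.5667 0.085 ] [0.2122 0.2157] 116.75444114105179
```

```bash
cat >> h.py <<'E'
def chain(start,wps):
    """start,wps: (x,y,z,yaw) tool down; prints rows' shares for each call"""
    x=np.array(start,float)
    for w in wps:
        w=np.array(w,float);y=np.radians(x[3]);d=w[:3]-x[:3];c,s=np.cos(y),np.sin(y)
        sh=np.round(np.array([c*d[0]+s*d[1],s*d[0]-c*d[1],-d[2]])/.2,3);t=np.round(-(w[3]-x[3])/30,3)
        print(w,"->",sh,"wz",t, "" if max(abs(sh).max(),abs(t))<=1 else "TOO BIG"); x=w
def now():
    s=sensors.observe();e=s["eef_rot"]
    print(s["time"],s["eef_pos"],e,s["gripper_width"],s["finger_force"],s["wrist_force"])
    return (*s["eef_pos"],e[2])
E
python3 -c "
from h import *
chain((.1684,.4969,.2305,161.27),[(.28,.38,.23,131.27),(.40,.22,.23,101.27),(.46,.03,.23,71.27),(.475,-.16,.23,41.27),(.475,-.34,.23,11.27),(.475,-.40,.12,-11)])"
```

```text
[  0.28   0.38   0.23 131.27] -> [-0.716 -0.374  0.003] wz 1.0 
[  0.4    0.22   0.23 101.27] -> [-0.997 -0.077 -0.   ] wz 1.0 
[4.600e-01 3.000e-02 2.300e-01 7.127e+01] -> [-0.99   0.109 -0.   ] wz 1.0 
[ 0.475 -0.16   0.23  41.27 ] -> [-0.876  0.376 -0.   ] wz 1.0 
[ 0.475 -0.34   0.23  11.27 ] -> [-0.594  0.676 -0.   ] wz 1.0 
[  0.475  -0.4     0.12  -11.   ] -> [-0.059  0.294  0.55 ] wz 0.742
```

>>> carry_out:
  commands:
    - [[-0.716, -0.374, 0], [0, 0, 1], 0]
    - [[-0.716, -0.374, 0], [0, 0, 1], 0]
    - [[-0.716, -0.374, 0], [0, 0, 1], 0]
    - [[-0.716, -0.374, 0], [0, 0, 1], 0]
    - [[-0.716, -0.374, 0], [0, 0, 1], 0]

```text
time: 1.57
eef_pos: [0.2836, 0.3768, 0.2315]
eef_rot: [180.0, 0.1, 130.6]
wrist_force: [-0.8, -0.6, 0.3]
gripper_width: 0.0853
finger_force: 0.0
```

>>> carry_out:
  commands:
    - [[-0.997, -0.077, 0], [0, 0, 1], 0]
    - [[-0.997, -0.077, 0], [0, 0, 1], 0]
    - [[-0.997, -0.077, 0], [0, 0, 1], 0]
    - [[-0.997, -0.077, 0], [0, 0, 1], 0]
    - [[-0.997, -0.077, 0], [0, 0, 1], 0]

```text
time: 1.98
eef_pos: [0.4012, 0.2183, 0.2315]
eef_rot: [180.0, 0.0, 100.9]
wrist_force: [0.5, 1.1, -0.0]
gripper_width: 0.0857
finger_force: 0.0
```

>>> carry_out:
  commands:
    - [[-0.99, 0.109, 0], [0, 0, 1], 0]
    - [[-0.99, 0.109, 0], [0, 0, 1], 0]
    - [[-0.99, 0.109, 0], [0, 0, 1], 0]
    - [[-0.99, 0.109, 0], [0, 0, 1], 0]
    - [[-0.99, 0.109, 0], [0, 0, 1], 0]

```text
time: 2.4
eef_pos: [0.4606, 0.0279, 0.2315]
eef_rot: [180.0, 0.0, 70.9]
wrist_force: [0.3, 0.4, 0.4]
gripper_width: 0.0854
finger_force: 0.0
```

>>> carry_out:
  commands:
    - [[-0.876, 0.376, 0], [0, 0, 1], 0]
    - [[-0.876, 0.376, 0], [0, 0, 1], 0]
    - [[-0.876, 0.376, 0], [0, 0, 1], 0]
    - [[-0.876, 0.376, 0], [0, 0, 1], 0]
    - [[-0.876, 0.376, 0], [0, 0, 1], 0]

```text
time: 2.82
eef_pos: [0.4749, -0.163, 0.2312]
eef_rot: [180.0, 0.0, 40.8]
wrist_force: [0.5, 0.7, 0.5]
gripper_width: 0.0852
finger_force: 0.0
```

>>> carry_out:
  commands:
    - [[-0.594, 0.676, 0], [0, 0, 1], 0]
    - [[-0.594, 0.676, 0], [0, 0, 1], 0]
    - [[-0.594, 0.676, 0], [0, 0, 1], 0]
    - [[-0.594, 0.676, 0], [0, 0, 1], 0]
    - [[-0.594, 0.676, 0], [0, 0, 1], 0]

```text
time: 3.23
eef_pos: [0.474, -0.3441, 0.2304]
eef_rot: [180.0, 0.1, 10.7]
wrist_force: [-0.2, -0.0, -0.4]
gripper_width: 0.0851
finger_force: 0.0
```

>>> carry_out:
  commands:
    - [[-0.059, 0.294, 0.55], [0, 0, 0.742], 0]
    - [[-0.059, 0.294, 0.55], [0, 0, 0.742], 0]
    - [[-0.059, 0.294, 0.55], [0, 0, 0.742], 0]
    - [[-0.059, 0.294, 0.55], [0, 0, 0.742], 0]
    - [[-0.059, 0.294, 0.55], [0, 0, 0.742], 0]

```text
time: 3.65
eef_pos: [0.474, -0.3988, 0.1182]
eef_rot: [-179.8, 0.3, -11.0]
wrist_force: [-0.4, 0.3, 1.5]
gripper_width: 0.0855
finger_force: 0.0
```

Run:
```python
from h import *
from scipy.spatial.transform import Rotation as R
np.set_printoptions(precision=4,suppress=True)
H=np.array(cams.camera_params("wrist")["hand_eye"])
s=sensors.observe();Rt=R.from_euler("xyz",s["eef_rot"],degrees=True).as_matrix()
save("wrist","w1.png")
for r in cams.mark_of("wrist","hook")[:3]:
    t=(H@np.r_[r["location"],1])[:3];print(r["p"],t,Rt@t+s["eef_pos"])
print(H);now()
```

```text
0.86 [-0.0001  0.0028  0.1205] [ 0.4729 -0.401  -0.0023]
0.85 [-0.0341 -0.1272  0.1224] [ 0.4642 -0.2668 -0.0036]
0.79 [-0.2001  0.0752  0.1175] [ 0.2627 -0.434   0.0015]
[[-0.0003 -0.9488 -0.316   0.0807]
 [ 1.     -0.0003  0.0001  0.0006]
 [-0.0002 -0.316   0.9488 -0.1418]
 [ 0.      0.      0.      1.    ]]
3.75 [ 0.476  -0.3994  0.1234] [179.9328  -0.1485 -10.8173] 0.08513121185819107 0.0 [0.2769 0.1059 0.9279]
```

View pics/w1.png

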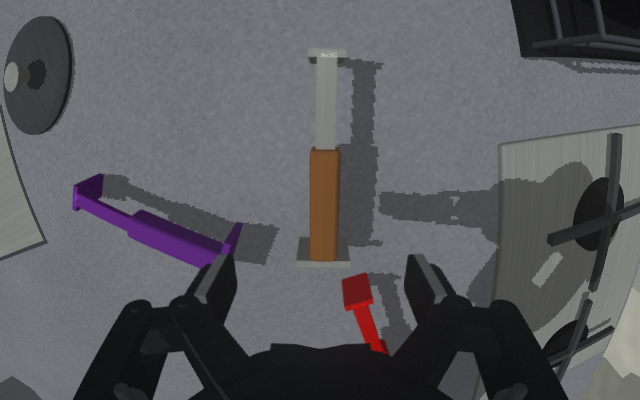

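The wooden hook stands straight up the picture (x≈325, handle rows 150–260), centred between the fingers. The red and purple hooks are clear of them.

>>> carry_out:
  commands:
    - [[0, 0.01, 0.2], [0, 0, 0], 0]
    - [[0, 0.01, 0.35], [0, 0, 0], 0]
    - [[0, 0.01, 0.45], [0, 0, 0], 0]
    - [[0, 0.01, 0.51], [0, 0, 0], 0]
    - [[0, 0.01, 0.51], [0, 0, 0], 0]

```text
time: 4.17
eef_pos: [0.4748, -0.4005, 0.0187]
eef_rot: [-180.0, 0.0, -10.9]
wrist_force: [-0.4, 0.2, -0.9]
gripper_width: 0.0856
finger_force: 0.0
```

>>> carry_out:
  commands:
    - [[0, 0, 0], [0, 0, 0], 0.5]
    - [[0, 0, 0], [0, 0, 0], 1]
    - [[0, 0, 0], [0, 0, 0], 1]
    - [[0, 0, 0], [0, 0, 0], 1]
    - [[0, 0, 0], [0, 0, 0], 1]

```text
time: 4.58
eef_pos: [0.4751, -0.4018, 0.0204]
eef_rot: [180.0, -0.1, -11.0]
wrist_force: [-1.0, -0.8, -0.1]
gripper_width: 0.0255
finger_force: 0.0
```

>>> carry_out:
  commands:
    - [[0, 0, 0], [0, 0, 0], 1]
    - [[0, 0, 0], [0, 0, 0], 1]
    - [[0, 0, 0], [0, 0, 0], 1]
    - [[0, 0, 0], [0, 0, 0], 1]
    - [[0, 0, 0], [0, 0, 0], 1]

```text
time: 5.0
eef_pos: [0.4751, -0.4019, 0.0204]
eef_rot: [180.0, -0.1, -11.0]
wrist_force: [-0.7, 1.3, 6.1]
gripper_width: 0.0209
finger_force: 60.1
```

```bash
python3 -c "
from h import *
chain((.475,-.402,.0204,-11),[(.475,-.402,.16,-11),(.50,-.235,.16,-6),(.55,-.06,.16,2),(.604,.104,.12,9)])"
```

```text
[  0.475  -0.402   0.16  -11.   ] -> [ 0.    -0.    -0.698] wz -0.0 
[ 0.5   -0.235  0.16  -6.   ] -> [-0.037 -0.844 -0.   ] wz -0.167 
[ 0.55 -0.06  0.16  2.  ] -> [ 0.157 -0.896 -0.   ] wz -0.267 
[0.604 0.104 0.12  9.   ] -> [ 0.298 -0.81   0.2  ] wz -0.233
```

>>> carry_out:
  commands:
    - [[0, 0, -0.15], [0, 0, 0], 1]
    - [[0, 0, -0.3], [0, 0, 0], 1]
    - [[0, 0, -0.5], [0, 0, 0], 1]
    - [[0, 0, -0.7], [0, 0, 0], 1]
    - [[0, 0, -0.7], [0, 0, 0], 1]

```text
time: 5.42
eef_pos: [0.477, -0.4038, 0.1693]
eef_rot: [179.5, -0.7, -11.0]
wrist_force: [1.3, 0.0, 0.6]
gripper_width: 0.0211
finger_force: 59.2
```

>>> carry_out:
  commands:
    - [[-0.004, -0.1, 0], [0, 0, -0.03], 1]
    - [[-0.01, -0.25, 0], [0, 0, -0.06], 1]
    - [[-0.02, -0.45, 0], [0, 0, -0.1], 1]
    - [[-0.03, -0.65, 0], [0, 0, -0.14], 1]
    - [[-0.037, -0.844, 0], [0, 0, -0.167], 1]

```text
time: 5.83
eef_pos: [0.499, -0.2326, 0.1584]
eef_rot: [-180.0, 0.1, -6.0]
wrist_force: [0.5, 0.1, -1.5]
gripper_width: 0.0208
finger_force: 59.2
```

>>> carry_out:
  commands:
    - [[0.03, -0.18, 0], [0, 0, -0.05], 1]
    - [[0.06, -0.36, 0], [0, 0, -0.1], 1]
    - [[0.1, -0.54, 0], [0, 0, -0.16], 1]
    - [[0.13, -0.72, 0], [0, 0, -0.21], 1]
    - [[0.157, -0.896, 0], [0, 0, -0.267], 1]

```text
time: 6.25
eef_pos: [0.5494, -0.0575, 0.1586]
eef_rot: [-180.0, 0.0, 2.1]
wrist_force: [-0.4, -0.3, -1.5]
gripper_width: 0.0211
finger_force: 59.2
```

>>> carry_out:
  commands:
    - [[0.06, -0.18, 0], [0, 0, -0.05], 1]
    - [[0.13, -0.38, 0], [0, 0, -0.1], 1]
    - [[0.2, -0.56, 0], [0, 0, -0.16], 1]
    - [[0.26, -0.72, 0], [0, 0, -0.21], 1]
    - [[0.298, -0.81, 0], [0, 0, -0.233], 1]

```text
time: 6.67
eef_pos: [0.6032, 0.1084, 0.1583]
eef_rot: [-179.9, 0.1, 9.3]
wrist_force: [0.6, -1.1, -1.7]
gripper_width: 0.0212
finger_force: 59.2
```

>>> carry_out:
  commands:
    - [[0, 0, 0.05], [0, 0, 0], 1]
    - [[0, 0, 0.1], [0, 0, 0], 1]
    - [[0, 0, 0.15], [0, 0, 0], 1]
    - [[0, 0, 0.2], [0, 0, 0], 1]
    - [[0, 0, 0.2], [0, 0, 0], 1]

```text
time: 7.08
eef_pos: [0.6016, 0.1032, 0.1157]
eef_rot: [-180.0, 0.3, 8.9]
wrist_force: [0.1, -0.5, -2.1]
gripper_width: 0.0214
finger_force: 59.2
```

Run:
```python
from h import *
from scipy.spatial.transform import Rotation as R
np.set_printoptions(precision=4,suppress=True)
H=np.array(cams.camera_params("wrist")["hand_eye"])
e=np.array(now());s=sensors.observe();Rt=R.from_euler("xyz",s["eef_rot"],degrees=True).as_matrix()
save("wrist","w2.png")
for q in("hook","lid","plate"):
  for r in cams.mark_of("wrist",q)[:2]:
    t=(H@np.r_[r["location"],1])[:3];print(q,r["p"],t,Rt@t+s["eef_pos"])
save("side","s2.png")
for q in("hook","lid","plate"):
  for r in cams.mark_of("side",q)[:2]: print(q,r["p"],world("side",r["location"]))
cv2.imwrite("pics/s2c.png",cv2.resize(cv2.imread("pics/s2.png")[100:250,240:440],(800,600),interpolation=cv2.INTER_CUBIC))
```

```text
7.0833 [0.6016 0.1032 0.1157] [-179.9894    0.3135    8.9247] 0.02137941551386968 59.18684542179108 [ 0.0595 -0.4629 -2.0969]
hook 0.95 [-0.0053  0.0007  0.0213] [0.5963 0.1017 0.0944]
hook 0.74 [-0.1946  0.3425  0.1173] [ 0.4618 -0.2654 -0.0007]
lid 0.21 [0.0395 0.2111 0.1136] [ 0.6727 -0.0992  0.0018]
hook 0.91 [0.6056 0.1011 0.0969]
hook 0.73 [ 0.2649 -0.4232 -0.0048]
lid 0.91 [ 0.6924  0.1158 -0.0018]
plate 0.59 [0.571  0.0803 0.0012]
```

View pics/w2.png

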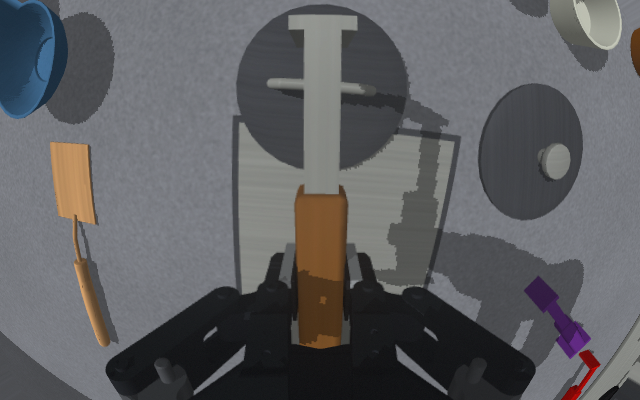

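View pics/s2c.png

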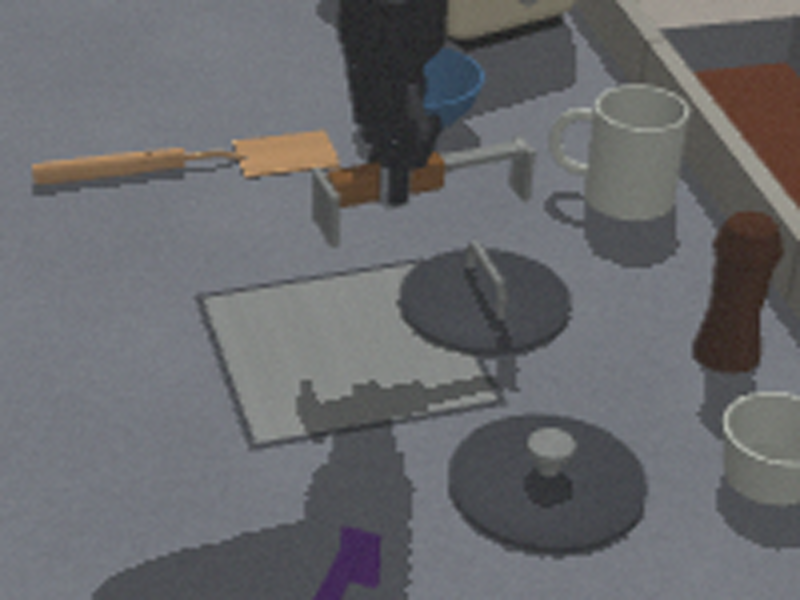

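Hook axis (column 322) is centred on the arch (270–375, row ~87), and the blade lies beyond it. The side view shows the hook level, with the blade past the arch. I lower it now.

>>> carry_out:
  commands:
    - [[0, 0, 0.08], [0, 0, 0], 1]
    - [[0, 0, 0.16], [0, 0, 0], 1]
    - [[0, 0, 0.24], [0, 0, 0], 1]
    - [[0, 0, 0.32], [0, 0, 0], 1]
    - [[0, 0, 0.36], [0, 0, 0], 1]

```text
time: 7.9
eef_pos: [0.6023, 0.1046, 0.0453]
eef_rot: [-180.0, 0.1, 9.0]
wrist_force: [-0.5, -0.4, -2.1]
gripper_width: 0.0211
finger_force: 59.2
```

>>> carry_out:
  commands:
    - [[0, 0, 0], [0, 0, 0], 1]
    - [[0, 0, 0], [0, 0, 0], 1]
    - [[0, 0, 0], [0, 0, 0], 1]
    - [[0, 0, 0], [0, 0, 0], 1]
    - [[0, 0, 0], [0, 0, 0], 1]

```text
time: 8.32
eef_pos: [0.6038, 0.1047, 0.0485]
eef_rot: [180.0, -0.1, 9.0]
wrist_force: [-0.1, -0.7, -1.0]
gripper_width: 0.021
finger_force: 59.2
```

Run:
```python
from h import *
np.set_printoptions(precision=4,suppress=True)
save("side","s3.png");now()
for q in("hook","lid","plate"):
  for r in cams.mark_of("side",q)[:2]: print(q,r["p"],world("side",r["location"]))
cv2.imwrite("pics/s3c.png",cv2.resize(cv2.imread("pics/s3.png")[130:205,290:390],(800,600),interpolation=cv2.INTER_CUBIC))
```

```text
8.3667 [0.6037 0.1047 0.0482] [-179.9991   -0.0881    9.0271] 0.020905279252993285 59.185320138931274 [-0.3443 -0.1656 -1.6645]
hook 0.87 [ 0.4666 -0.2624  0.0028]
hook 0.69 [0.605  0.1053 0.0263]
lid 0.62 [0.6929 0.1148 0.0025]
plate 0.64 [ 0.571   0.0804 -0.0009]
```

View pics/s3c.png

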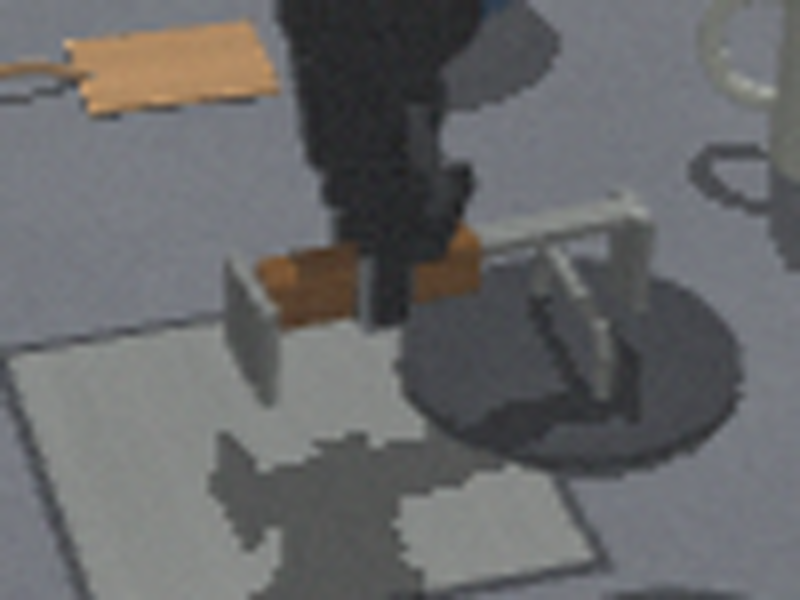

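The blade is behind the arch and the shaft passes over the bar. I lower 6 mm more and start dragging gently.

>>> carry_out:
  commands:
    - [[0, 0, 0.01], [0, 0, 0], 1]
    - [[0, 0, 0.02], [0, 0, 0], 1]
    - [[0, 0, 0.03], [0, 0, 0], 1]
    - [[-0.02, 0, 0.03], [0, 0, 0], 1]
    - [[-0.04, 0, 0.03], [0, 0, 0], 1]

```text
time: 8.93
eef_pos: [0.5948, 0.1033, 0.0409]
eef_rot: [-180.0, 0.0, 9.0]
wrist_force: [-0.0, -0.3, -1.1]
gripper_width: 0.021
finger_force: 59.2
```

>>> carry_out:
  commands:
    - [[-0.02, 0, 0], [0, 0, 0], 1]
    - [[-0.04, 0.004, 0], [0, 0, 0], 1]
    - [[-0.06, 0.008, 0], [0, 0, 0], 1]
    - [[-0.09, 0.012, 0], [0, 0, 0], 1]
    - [[-0.12, 0.016, 0], [0, 0, 0], 1]

```text
time: 9.35
eef_pos: [0.5719, 0.0964, 0.0416]
eef_rot: [-180.0, -0.1, 9.0]
wrist_force: [3.2, 0.4, -2.8]
gripper_width: 0.021
finger_force: 59.0
```

>>> carry_out:
  commands:
    - [[-0.04, 0.006, 0], [0, 0, 0], 1]
    - [[-0.08, 0.012, 0], [0, 0, 0], 1]
    - [[-0.12, 0.018, 0], [0, 0, 0], 1]
    - [[-0.16, 0.024, 0], [0, 0, 0], 1]
    - [[-0.2, 0.03, 0], [0, 0, 0], 1]

```text
time: 9.77
eef_pos: [0.5331, 0.0841, 0.0416]
eef_rot: [-180.0, -0.1, 9.0]
wrist_force: [3.8, 0.7, -2.4]
gripper_width: 0.0213
finger_force: 59.0
```

>>> carry_out:
  commands:
    - [[-0.04, 0.006, 0], [0, 0, 0], 1]
    - [[-0.08, 0.012, 0], [0, 0, 0], 1]
    - [[-0.12, 0.018, 0], [0, 0, 0], 1]
    - [[-0.16, 0.024, 0], [0, 0, 0], 1]
    - [[-0.2, 0.03, 0], [0, 0, 0], 1]

```text
time: 10.18
eef_pos: [0.4944, 0.0718, 0.0415]
eef_rot: [-180.0, -0.0, 9.0]
wrist_force: [2.5, 0.2, -1.2]
gripper_width: 0.0212
finger_force: 59.0
```

```bash
cat > look.py <<'E'
from h import *
np.set_printoptions(precision=4,suppress=True)
now()
for c in("side","top"):
  cams.camera(c)
  for q in("hook","lid","plate","knob_lid"):
    for r in cams.mark_of(c,q)[:3]: print(c,q,r["p"],world(c,r["location"]))
E
python3 look.py
```

```text
10.1833 [0.4944 0.0718 0.0415] [-179.9949   -0.0343    9.0266] 0.021165881916569578 59.020854234695435 [ 2.4565  0.2293 -1.2472]
side hook 0.84 [ 0.2669 -0.4286 -0.0029]
side hook 0.8 [ 0.4658 -0.2628  0.0026]
side hook 0.66 [0.4949 0.0708 0.0199]
side lid 0.56 [0.6036 0.0853 0.0023]
side knob_lid 0.67 [ 0.6764 -0.1028 -0.0029]
top hook 0.67 [0.4944 0.0727 0.0195]
top hook 0.63 [ 0.4647 -0.2659  0.0003]
top lid 0.97 [0.5936 0.0901 0.0007]
top knob_lid 0.82 [ 0.6762 -0.101  -0.0009]
```

The lid follows and is about 31 mm short of the plate centre. Now the last stretch.

>>> carry_out:
  commands:
    - [[-0.04, 0.004, 0], [0, 0, 0], 1]
    - [[-0.08, 0.008, 0], [0, 0, 0], 1]
    - [[-0.115, 0.012, 0], [0, 0, 0], 1]
    - [[-0.14, 0.014, 0], [0, 0, 0], 1]
    - [[-0.155, 0.016, 0], [0, 0, 0], 1]

```text
time: 11.1
eef_pos: [0.4643, 0.0639, 0.0415]
eef_rot: [-180.0, -0.0, 9.0]
wrist_force: [3.4, 1.3, -1.8]
gripper_width: 0.0207
finger_force: 59.0
```

>>> carry_out:
  commands:
    - [[0, 0, 0], [0, 0, 0], 1]
    - [[0, 0, 0], [0, 0, 0], 1]
    - [[0, 0, 0], [0, 0, 0], 1]
    - [[0, 0, 0], [0, 0, 0], 1]
    - [[0, 0, 0], [0, 0, 0], 1]

```text
time: 11.52
eef_pos: [0.4648, 0.064, 0.0411]
eef_rot: [-180.0, 0.0, 9.0]
wrist_force: [0.1, 0.4, -1.8]
gripper_width: 0.0209
finger_force: 59.2
```

```bash
python3 look.py
python3 - <<'E'
from h import *
cv2.imwrite("pics/t4c.png",cv2.resize(save("top","t4.png")[110:230,230:390,::-1],(800,600),interpolation=cv2.INTER_CUBIC))
E
```

```text
11.5167 [0.4648 0.064  0.0411] [-179.9953    0.0348    9.0243] 0.020856042434841945 59.159587025642395 [ 0.0531  0.4444 -1.7548]
side hook 0.97 [ 0.2699 -0.428  -0.0017]
side hook 0.93 [0.4646 0.0649 0.0195]
side lid 0.58 [0.5711 0.0778 0.0006]
side lid 0.54 [0.4642 0.0623 0.0174]
side plate 0.89 [0.5684 0.0802 0.0011]
side knob_lid 0.92 [ 0.6764 -0.1027  0.0012]
top hook 0.94 [ 0.4628 -0.2655 -0.0022]
top hook 0.89 [ 0.2628 -0.428  -0.0001]
top hook 0.46 [0.4646 0.066  0.0199]
top lid 0.63 [ 0.568   0.0815 -0.0034]
top knob_lid 0.7 [ 0.6766 -0.0997  0.0018]
```

View pics/t4c.png

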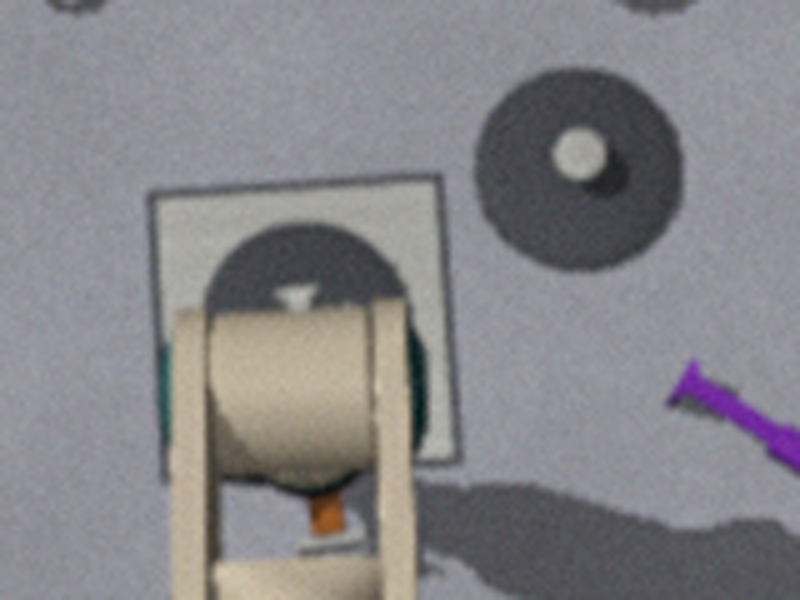

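The lid sits centred on the plate: disc centre at crop (308,320) against the plate middle at (305,330). Now I unhook: forward, up, away to the right, and down.

>>> carry_out:
  commands:
    - [[0.02, 0, 0], [0, 0, 0], 1]
    - [[0.045, 0, 0], [0, 0, 0], 1]
    - [[0.045, 0, 0], [0, 0, 0], 1]
    - [[0.045, 0, -0.05], [0, 0, 0], 1]
    - [[0.045, 0, -0.12], [0, 0, 0], 1]

```text
time: 12.48
eef_pos: [0.4728, 0.0654, 0.0647]
eef_rot: [-180.0, 0.2, 9.0]
wrist_force: [-0.3, 0.1, -1.2]
gripper_width: 0.0208
finger_force: 59.2
```

>>> carry_out:
  commands:
    - [[0, 0, -0.1], [0, 0, 0], 1]
    - [[0, 0, -0.2], [0, 0, 0], 1]
    - [[0, 0, -0.28], [0, 0, 0], 1]
    - [[0, 0, -0.33], [0, 0, 0], 1]
    - [[0, 0, -0.33], [0, 0, 0], 1]

```text
time: 12.9
eef_pos: [0.475, 0.0655, 0.1343]
eef_rot: [180.0, -0.3, 9.0]
wrist_force: [0.4, -0.2, -1.6]
gripper_width: 0.0213
finger_force: 59.2
```

```bash
python3 -c "
from h import *
s=now();chain(s,[(.40,-.10,s[2],9),(.40,-.10,.0235,9)])"
```

```text
12.9 [0.47503707 0.0655036  0.13425663] [179.97663971  -0.28422621   9.02834115] 0.021254453281040014 59.170305132865906 [ 0.35908944 -0.17965886 -1.60898911]
[ 0.4        -0.1         0.13425663  9.        ] -> [-0.5    0.758 -0.   ] wz 0.001 
[ 0.4    -0.1     0.0235  9.    ] -> [0.    0.    0.554] wz -0.0
```

>>> carry_out:
  commands:
    - [[-0.1, 0.15, 0], [0, 0, 0], 1]
    - [[-0.22, 0.33, 0], [0, 0, 0], 1]
    - [[-0.34, 0.51, 0], [0, 0, 0], 1]
    - [[-0.44, 0.67, 0], [0, 0, 0], 1]
    - [[-0.5, 0.758, 0], [0, 0, 0], 1]

```text
time: 13.32
eef_pos: [0.3967, -0.1025, 0.1303]
eef_rot: [180.0, 0.1, 8.9]
wrist_force: [-0.1, 0.4, -1.1]
gripper_width: 0.0212
finger_force: 59.4
```

>>> carry_out:
  commands:
    - [[0, 0, 0.1], [0, 0, 0], 1]
    - [[0, 0, 0.22], [0, 0, 0], 1]
    - [[0, 0, 0.33], [0, 0, 0], 1]
    - [[0, 0, 0.41], [0, 0, 0], 1]
    - [[0, 0, 0.45], [0, 0, 0], 1]

```text
time: 13.73
eef_pos: [0.3968, -0.0994, 0.0381]
eef_rot: [-179.9, 0.3, 9.0]
wrist_force: [-0.3, -0.3, -1.8]
gripper_width: 0.021
finger_force: 59.5
```

>>> carry_out:
  commands:
    - [[0, 0, 0], [0, 0, 0], 1]
    - [[0, 0, 0], [0, 0, 0], 1]
    - [[0, 0, 0], [0, 0, 0], 1]
    - [[0, 0, 0], [0, 0, 0], 1]
    - [[0, 0, 0], [0, 0, 0], 1]

```text
time: 14.15
eef_pos: [0.3994, -0.1002, 0.0422]
eef_rot: [179.9, -0.1, 9.0]
wrist_force: [-0.4, 0.0, -1.3]
gripper_width: 0.021
finger_force: 59.5
```

>>> carry_out:
  commands:
    - [[0, 0, 0.02], [0, 0, 0], 1]
    - [[0, 0, 0.04], [0, 0, 0], 1]
    - [[0, 0, 0.06], [0, 0, 0], 1]
    - [[0, 0, 0.08], [0, 0, 0], 1]
    - [[0, 0, 0.098], [0, 0, 0], 1]

```text
time: 14.57
eef_pos: [0.3986, -0.0999, 0.021]
eef_rot: [-180.0, 0.0, 9.0]
wrist_force: [0.1, 0.1, -1.7]
gripper_width: 0.0209
finger_force: 59.5
```

>>> carry_out:
  commands:
    - [[0, 0, 0], [0, 0, 0], 1]
    - [[0, 0, 0], [0, 0, 0], 1]
    - [[0, 0, 0], [0, 0, 0], 1]
    - [[0, 0, 0], [0, 0, 0], 1]
    - [[0, 0, 0], [0, 0, 0], 1]

```text
time: 14.98
eef_pos: [0.3989, -0.1, 0.0218]
eef_rot: [180.0, -0.0, 9.0]
wrist_force: [-0.1, 0.4, -1.9]
gripper_width: 0.0209
finger_force: 59.4
```

Still just above the worktop (force is the hook's own weight); I lower 1.5 mm and release.

>>> carry_out:
  commands:
    - [[0, 0, 0.003], [0, 0, 0], 1]
    - [[0, 0, 0.006], [0, 0, 0], 1]
    - [[0, 0, 0.008], [0, 0, 0], 1]
    - [[0, 0, 0.008], [0, 0, 0], 1]
    - [[0, 0, 0.008], [0, 0, 0], 1]

```text
time: 15.4
eef_pos: [0.3988, -0.1, 0.0204]
eef_rot: [-180.0, -0.0, 9.0]
wrist_force: [-3.2, -0.2, 4.1]
gripper_width: 0.0211
finger_force: 60.1
```

>>> carry_out:
  commands:
    - [[0, 0, 0], [0, 0, 0], 0.7]
    - [[0, 0, 0], [0, 0, 0], 0.5]
    - [[0, 0, 0], [0, 0, 0], 0.3]
    - [[0, 0, 0], [0, 0, 0], 0]
    - [[0, 0, 0], [0, 0, 0], 0]

```text
time: 15.82
eef_pos: [0.3988, -0.1, 0.02]
eef_rot: [-180.0, -0.0, 9.0]
wrist_force: [-0.4, -0.5, -0.3]
gripper_width: 0.0729
finger_force: 0.0
```

>>> carry_out:
  commands:
    - [[0, 0, 0], [0, 0, 0], 0]
    - [[0, 0, 0], [0, 0, 0], 0]
    - [[0, 0, 0], [0, 0, 0], 0]
    - [[0, 0, -0.1], [0, 0, 0], 0]
    - [[0, 0, -0.25], [0, 0, 0], 0]

```text
time: 16.23
eef_pos: [0.3967, -0.0993, 0.068]
eef_rot: [-179.8, 0.3, 9.0]
wrist_force: [0.3, -0.2, -0.2]
gripper_width: 0.0854
finger_force: 0.0
```

>>> carry_out:
  commands:
    - [[0, 0, -0.2], [0, 0, 0], 0]
    - [[0, 0, -0.4], [0, 0, 0], 0]
    - [[0, 0, -0.5], [0, 0, 0], 0]
    - [[0, 0, -0.5], [0, 0, 0], 0]
    - [[0, 0, -0.5], [0, 0, 0], 0]

```text
time: 16.65
eef_pos: [0.3993, -0.1002, 0.171]
eef_rot: [179.9, -0.1, 9.0]
wrist_force: [0.8, -0.9, -0.6]
gripper_width: 0.0854
finger_force: 0.0
```

```bash
python3 look.py
python3 - <<'E'
from h import *
cv2.imwrite("pics/s5c.png",cv2.resize(save("side","s5.png")[100:325,200:500,::-1],(800,600),interpolation=cv2.INTER_CUBIC))
E
```

```text
16.65 [ 0.3993 -0.1002  0.171 ] [179.935   -0.1353   9.0269] 0.08538245075868653 0.0 [ 0.8322 -0.8678 -0.564 ]
side hook 0.82 [ 0.4657 -0.264   0.0024]
side hook 0.59 [ 0.3984 -0.1029 -0.0009]
side lid 0.61 [0.5711 0.0757 0.0004]
side plate 0.65 [ 0.5695  0.0822 -0.0002]
side knob_lid 0.57 [ 0.6762 -0.1036 -0.0028]
top hook 0.86 [ 0.2641 -0.4281 -0.0002]
top hook 0.62 [ 0.3988 -0.1009 -0.0001]
top lid 0.97 [ 0.569   0.0829 -0.001 ]
top lid 0.62 [ 0.6758 -0.1004  0.0021]
top knob_lid 0.69 [ 0.6765 -0.1042 -0.0004]
```

View pics/s5c.png

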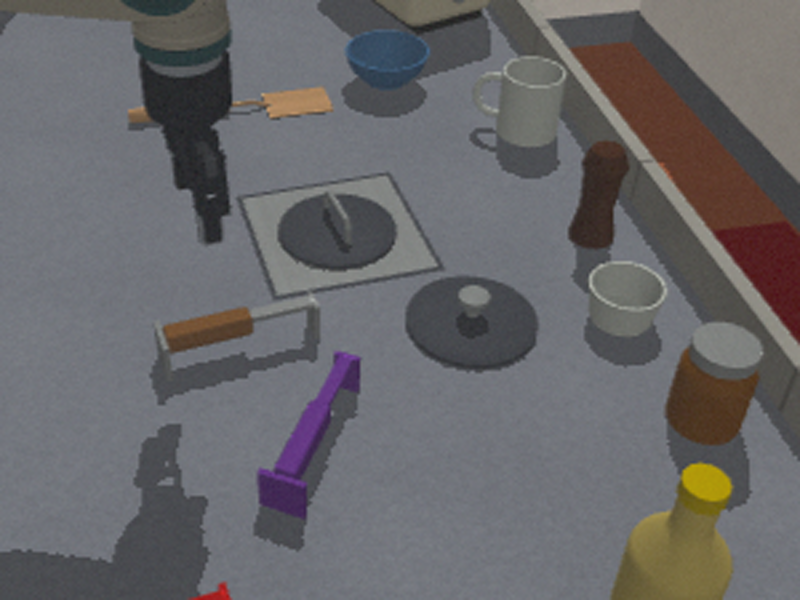

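The lid is centred on the plate at crop (338,232), the hook stands upright and clear at (240,330), and the knob lid is in its place at (472,322).

```bash
python3 -c "
from station import order
print(order.hand_in())"
```

```text
the job is handed in; nothing more can be done
None
```

I handed the job in; no verdict came back, but my last pictures show the hot lid centred on the heat plate, the hook standing upright clear of it, and the knob lid where it was.

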